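Press two bearings home in a gear-case cover with a drift

ROBOT

A 6-joint arm with a two-finger parallel gripper is mounted at the origin on the work surface. World frame = base frame: x ahead of the robot, y to its left, z up, the work surface at z = 0. Lengths are in mm, angles in rad, forces in N, time in s.
With the tool pointing down it reaches from about 400 to 925 mm from the base axis. Payload 12.5 kg.
Tool frame: the origin (TCP) lies midway between the tips of the shut fingers; the grasp point (between the pads) lies 19 mm behind it; z points along the fingers, y is the line along which they close (so a half turn about z gives the same grasp; the last joint's range is limited). The gripper opens to 95 mm and grips with 3 to 60 N. Pads are 20 mm wide; open, the fingers measure 119 mm over their backs; the gripper's body (75 mm by 180 mm) begins 59 mm behind the grasp point.
Start: joints at [-1.253, 0.491, 1.559, -0, 1.092, -0.106], TCP at [257.041, -569.716, 214.661] pointing down, gripper open.
Joint ranges: [-3.1, 3.1], [-0.84, 2.19], [0.05, 2.79], [-1.13, 4.28], [0.06, 2.93], [-2.69, 2.69]. Speed limits (rad/s): [2.22, 2.22, 2.79, 3.14, 3.14, 3.14].

INTERFACE

Orientations are given as [roll, pitch, yaw] about the fixed x, y, z axes, in that order (R = Rz(yaw) Ry(pitch) Rx(roll)).
In Python, from cell import state, viewer, env, models gives the robot as it stands. The module is installed in compiled form; this text tells all that it offers.
- The arm moves only by the tool arm_command, never from a script. Its argument "rows" is a list of rows, each a list of 2 entries, a list of its own where there are three numbers: the shift along the tool's x, y, z normalised to -1 to 1, where 1 is 0.25 m, then the turn about the tool's z normalised to -1 to 1, where 1 is pi rad. A call has exactly 5 rows; each row shifts and turns the commanded pose from where the row before left it, along the tool's axes as they then stand; what a row does not reach is not made up. A row lasts 1/10 s, in which the tool goes at most 50 mm and 8.59 degrees, less where a joint would pass 70% of its speed; a pose out of reach is approached as far as the arm can. A call with a number of a shift or a turn outside -1 to 1 is refused whole. A call with a gripper value outside its range is refused whole. "claw" is the opening, from 0 (shut) to 1 (fully open), set as the call begins (left out, the last holds). The fingers move at their own pace and stop on an object; the grip force is fixed at half the most. Time passes only in rows, so rows that do not move let the fingers close, or fill a call up. It gives the time, the measured TCP pose, the force, the opening and the grip force at its end, in the units of the state.
- state(): the state, without advancing time (a new reading comes with each control period).
- viewer.read_camera(name): name is "side" or "top" or "wrist"; returns (picture, depth): 384x512x3 uint8, red, green, blue; 384x512 float32, mm along the optical axis (not along the pixel's ray), 0 where there is no reading.
- viewer.get_calibration(name): a dict with "camera_matrix" (3x3 intrinsics, pixels), "world_to_cam" (4x4, takes a point from world to camera coordinates). Camera axes: x right, y up, looking along -z (the intrinsics and any distortion apply to the point x, -y, -z); pixel columns grow to the right and rows downward; lengths in mm; the calibration is good to about 2 mm. The wrist camera is an equidistant fisheye: a pixel r from the principal point sees the ray r / f radians off the axis. A picture is of the moment at which its call begins: read the wrist's pose just before it. get_calibration takes no time and is no camera call; for the wrist camera it gives the pose at the moment of the call.
- env.job_done(): hands the job in; it is judged then, once.
Trained networks look in the newest picture that a camera, given by its name, has taken for a name from the list of things; names that differ only in an ending like _2 or _b are one class to them, and where a whole thing is asked for, a point or a joint stands for the part that bears it (a point fixed in the world has none). Each returns a list of dicts, best first, with "confidence" (0 to 1); they miss things now and then, are a little off and sometimes report something else, mostly with a low value. They report only what shows in the picture. A call takes as long as a camera call. They do not tell look-alikes from the thing itself.
- models.search_frame(camera, label): "position" ([x, y, z] in mm, in world coordinates, good to about 4 mm: the middle of the surface that is visible of it).
- models.mark_of(camera, label): "position" ([x, y, z] in mm, in world coordinates, good to about 4 mm: a listed point, or the origin of a listed thing).
The state is a dict: "t": time; "joints": joint angles; "qvel": joint speeds; "tau": joint torques, N m; "eef_pos": TCP position; "tcp_rot": TCP orientation; "ft_force": force on the tool from outside, world axes, zero at the start; "moment": the same for the moment, N m; "opening": opening from 0.0 (shut) to 1.0 (fully open); "grip_force": force on a finger pad.
Only numpy, scipy, OpenCV 4.12 (cv2) and the standard library are available. Lean on these libraries where they do the work, as an engineer would, in place of code of your own. Each camera call takes 0.05 s, during which the arm holds its last target. There are 200 camera calls.

TASK

Take the white plastic drift that lies on its side on the bench, mind that it does not roll away, and with it press both ball bearings straight down into the gear-case cover, one after the other. Go by feel: the shoulders lie at unknown depths, so press each bearing until it stops and the push rises firmly above what it took to slide it, hold that a moment, and force it no further. Keep the jaws off the bearings, leave the other things on the bench where they are, and finish with the drift standing on end on the bench top, let go.

Things in the scene. Friction and masses are not known exactly. Their poses are not given: they have to be found in the camera images.
- drift: plain round drift of white acetal plastic, 36 mm in diameter and 100 mm long, both ends flat and alike with a thin grey band near each, 0.12 to 0.2 kg; at first it lies on the bench and is free to roll. Origin at its middle, its own x axis along its length (standing on end on the bench, its origin is 50 mm above the bench)
- cover: cast aluminium gear-case cover clamped on a steel plate (150 x 220 x 14 mm) fixed to the bench; origin on the bench under the plate's centre, z up, y along its length. Two bosses, 70 mm across, centred at y = -45 and +45 mm, upper faces 62 mm above the bench, each with a bore 41 mm wide. All else of it is lower than 52 mm
- bearing_a: steel ball bearing, 40 mm outside, 17 mm bore, 16 mm wide, started in one of the cover's bores (either one), 4 to 14 mm proud of the boss; origin at the centre of its upper face, z up. It moves only straight down, stiffly, at a steady push of 6 to 11 N (not the same for both), over 3.5 to 11 mm, to its shoulder, where the push rises steeply.
- bearing_b: steel ball bearing, 40 mm outside, 17 mm bore, 16 mm wide, started in one of the cover's bores (either one), 4 to 14 mm proud of the boss; origin at the centre of its upper face, z up. Hidden shims set each shoulder at another depth (home: 0.5 to 3 mm proud). Over 15 N without moving, held 0.2 s, proves it home; over 40 N crushes the shims.
- spare1: spare bearing lying flat, 40 mm x 16 mm, origin under its centre; a bystander
- spare2: spare bearing lying flat, 40 mm x 16 mm, origin under its centre; a bystander
- gear: steel spur gear lying flat, 69 mm across, 24 mm high at the hub, origin under its centre; a bystander
- screwdriver: screwdriver with black handle, 200 mm long, along its own x; a bystander
- wrench: steel wrench, 170 mm long, along its own x; a bystander
- mallet: rubber mallet with wooden handle, 260 mm long, along its own x; a bystander
- tin: closed grease tin, 60 mm across and 55 mm high, origin under its centre; a bystander
Mind the look-alikes: they are no part of the job. Of the things like the drift, leave any that is blue, green or pink; of the rest the larger one is meant.

How it is judged:
By the outcome, as a careful person would: the job done as asked, in the order asked, and still so for the second after the job is handed in, with the robot touching nothing.
It also fails if it takes over 54 s, if anything falls off the work surface, if the arm or the gripper's body presses on something with over 40 N, if the wrist force passes 120 N, or if a joint passes its speed limit or range.

## Working session

There is one attempt and no reset: what is moved stays moved. The work goes in short steps, Python scripts to look and compute and a tool call to move; the robot and the scene stay as the last step left them, time stands still between calls to the robot, and variables do not carry over. Pictures are saved under pics/ and viewed, at most 10 in all, crops included, and the job is handed in when it is done.

Besides the shell and the picture viewer there is one more tool, called after "Call:" as name(argument=value, ...), one argument or row to a line, values as JSON. arm_command: Moves the arm, as the interface text tells. Scaled input: -1 to 1 covers 0.25 m each way for a shift and pi rad each way for a turn. Its arguments: {"type":"object","properties":{"rows":{"type":"array","items":{"type":"array"}},"claw":{"type":"number"}},"required":["rows"]}

```bash
mkdir -p pics
python3 - <<'E'
from cell import state, viewer, models
import cv2,numpy as np
print(state())
for c in ("top","side"):
    p,d=viewer.read_camera(c); cv2.imwrite(f"pics/{c}0.png",p[:,:,::-1]); np.savez(f"{c}0.npz",p=p,d=d,**viewer.get_calibration(c))
for l in ("drift","cover","bearing_a"):
    for r in models.search_frame("top",l): print(l,np.round(r["position"]),round(r["confidence"],2))
    if l!="drift":
        for r in models.mark_of("top",l): print("mark",l,np.round(r["position"]),round(r["confidence"],2))
E
```

```text
{'t': 0.0, 'joints': array([-1.25260742e+00,  4.91569035e-01,  1.55945453e+00,  6.63465942e-07,
        1.09171821e+00, -1.05599060e-01]), 'qvel': array([-0.00016158, -0.00144183, -0.0002337 , -0.00069734,  0.00101782,
        0.00074583]), 'tau': array([-2.12609986e-03, -6.12652159e+01, -2.58186185e+01,  6.91409293e-02,
        4.82073217e-02, -8.38770256e-05]), 'eef_pos': array([ 256.95250297, -569.46144421,  214.05412009]), 'tcp_rot': array([-3.14045000e+00, -1.21705377e-04,  4.23787594e-01]), 'ft_force': array([ 0.85094769, -0.30722505, -1.41956185]), 'moment': array([-0.03558619,  0.03586505,  0.02574577]), 'grip_force': 0.0, 'opening': 0.9989051584711665}
drift [ 488. -258.   32.] 0.96
drift [ 360. -340.   32.] 0.9
drift [ 365. -218.   22.] 0.72
drift [ 713. -241.   22.] 0.56
cover [514. 143.  23.] 0.78
cover [ 488. -255.   31.] 0.26
mark cover [519. 145.   2.] 0.83
bearing_a [511. 192.  70.] 0.59
mark bearing_a [542. 114.  76.] 0.51
mark bearing_a [509. 191.  72.] 0.48
```

View pics/top0.png

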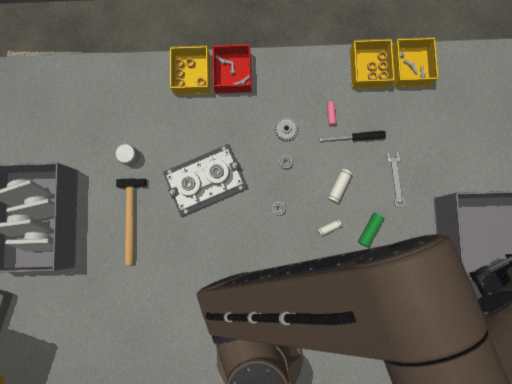

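View pics/side0.png

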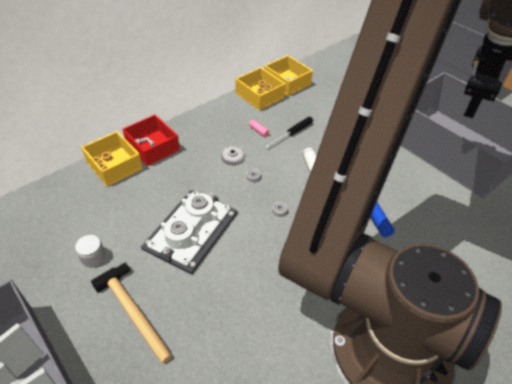

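In the top picture, the drift candidates are large white (340,185), small white (330,228), green (371,230) and pink (332,113); the side view also shows a blue one. White leaves two, and the larger is (340,185). I'll confirm that in a crop and measure.

```bash
cat > h.py <<'E'
import numpy as np, cv2
def cloud(f):
    "world coordinates of each pixel of a saved pinhole view"
    z=np.load(f); K=z["camera_matrix"]; d=z["d"].astype(float)
    v,u=np.indices(d.shape)
    c=np.stack([(u-K[0,2])/K[0,0]*d,-(v-K[1,2])/K[1,1]*d,-d,np.ones_like(d)],-1)
    return z["p"],(c@np.linalg.inv(z["world_to_cam"]).T)[...,:3],d
E
python3 - <<'E'
from h import *
p,w,d=cloud("top0.npz")
cv2.imwrite("pics/crop0.png",cv2.resize(p[90:260,160:420,::-1],None,fx=3,fy=3,interpolation=cv2.INTER_CUBIC))
for n,(u0,u1,v0,v1) in dict(big=(322,358,162,208),small=(314,345,216,240)).items():
    q=w[v0:v1,u0:u1].reshape(-1,3); c=p[v0:v1,u0:u1].reshape(-1,3).astype(int)
    m=(q[:,2]>8)
    q=q[m]; r=cv2.minAreaRect(q[:,:2].astype(np.float32)); print(n,m.sum(),np.round(r[0]),np.round(r[1]),r[2],"z",np.percentile(q[:,2],[50,95,99]).round(1))
    a=np.linalg.svd(q[:,:2]-q[:,:2].mean(0))[2][0]; print("axis deg",np.degrees(np.arctan2(a[1],a[0])), q.mean(0).round(1))
q=w[140:220,155:250].reshape(-1,3)
m=(q[:,2]>57); b=q[m].astype(np.float32)
_,l,cc=cv2.kmeans(b[:,:2].copy(),2,None,(3,50,.1),5,0)
for k in (0,1):
    g=b[l[:,0]==k]; print("boss",cv2.minEnclosingCircle(g[:,:2]),g.mean(0).round(1))
    r=np.hypot(*(g[:,:2]-cv2.minEnclosingCircle(g[:,:2])[0]).T); t=g[(r<18)&(r>10)]; print(" bearing z",np.percentile(t[:,2],[20,50,80]).round(1),"rim",np.median(g[r>24][:,2]))
bench=w[240:270,150:200,2]; print("bench z",np.median(bench))
E
```

```text
big 420 [ 421. -173.] [ 67. 315.] 40.28887176513672 z [  32.5   39.  1190. ]
axis deg 133.43421545550376 [ 487.1 -249.9   53.5]
small 199 [ 351. -145.] [ 36. 224.] 12.335055351257324 z [21.9 27.7 29.2]
axis deg -71.57484902670244 [ 367.1 -218.8   27.3]Traceback (most recent call last):
  File "<stdin>", line 13, in <module>
cv2.error: OpenCV(4.12.0) /io/opencv/modules/imgproc/src/shapedescr.cpp:201: error: (-215:Assertion failed) count >= 0 && (depth == CV_32F || depth == CV_32S) in function 'minEnclosingCircle'
```

View pics/crop0.png

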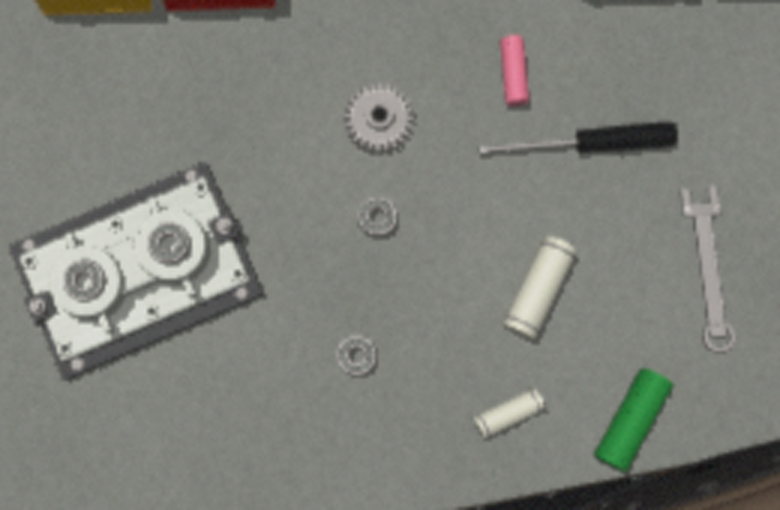

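The crop confirms it: the large white drift with a grey band at each end is at crop (540,287). The small white one at (510,413) is the look-alike. I'll redo the measurement with invalid depth filtered out.

Run:
```python
from h import *
from cell import viewer
p,w,d=cloud("top0.npz")
q=w[158:210,318:362].reshape(-1,3); q=q[(q[:,2]>10)&(q[:,2]<48)]
r=cv2.minAreaRect(q[:,:2].astype(np.float32)); print(r,cv2.boxPoints(r).round(), len(q))
a=np.linalg.svd(q[:,:2]-q[:,:2].mean(0))[2][0]; print("axis",np.degrees(np.arctan2(a[1],a[0])),q.mean(0).round(1))
q=w[140:220,155:250].reshape(-1,3); q=q[(q[:,2]>56)&(q[:,2]<90)]
b=np.ascontiguousarray(q,dtype=np.float32)
_,l,cc=cv2.kmeans(np.ascontiguousarray(b[:,:2]),2,None,(3,50,.1),5,0)
for k in (0,1):
    g=b[l[:,0]==k]; c,R=cv2.minEnclosingCircle(np.ascontiguousarray(g[:,:2])); r=np.hypot(*(g[:,:2]-g[:,:2].mean(0)).T)
    t=g[(r<18)&(r>9)]; print("boss",c,R,g.mean(0).round(1),"bearing z",np.percentile(t[:,2],[20,50,80]).round(1),"rim",np.median(g[r>25][:,2]))
print("bench",np.median(w[240:270,150:200,2]))
c=viewer.get_calibration("top"); print(np.linalg.inv(c["world_to_cam"]).round(2))
```

```text
((490.7274475097656, -256.2059326171875), (35.63431167602539, 100.50950622558594), 62.54975891113281) [[ 438. -249.]
 [ 527. -295.]
 [ 544. -264.]
 [ 454. -217.]] 410
axis 152.44334803310937 [ 490.  -254.3   31.6]
boss (503.0975036621094, 188.3009490966797) 39.675819396972656 [505.2 191.6  63.8] bearing z [66.4 68.  69.6] rim 62.207756
boss (539.2020874023438, 108.2652816772461) 35.457706451416016 [538.3 108.2  65.3] bearing z [70.8 72.8 74.5] rim 61.779694
bench 0.31629718797626083
[[-3.00000e-02  9.90000e-01 -1.20000e-01  3.44910e+02]
 [-1.00000e+00 -3.00000e-02 -2.00000e-02 -3.15900e+01]
 [-2.00000e-02  1.20000e-01  9.90000e-01  1.18995e+03]
 [ 0.00000e+00  0.00000e+00  0.00000e+00  1.00000e+00]]
```

Call:
arm_command(
  rows=[
    [[0.145, -0.066, 0], 0],
    [[0.145, -0.066, 0], 0],
    [[0.145, -0.066, 0], 0],
    [[0.145, -0.066, 0], 0],
    [[0.145, -0.066, 0], 0],
  ],
  claw=1,
)

```text
t: 0.85
eef_pos: [389.2, -418.7, 214.7]
tcp_rot: [3.141, -0.0, 0.424]
ft_force: [-0.0, 0.1, 0.8]
opening: 1.003
grip_force: 0.0
```

Call:
arm_command(
  rows=[
    [[0.145, -0.066, 0], 0],
    [[0.145, -0.066, 0], 0],
    [[0.145, -0.066, 0], 0],
    [[0.145, -0.066, 0], 0],
    [[0.145, -0.066, 0], 0],
  ],
)

```text
t: 1.35
eef_pos: [520.6, -268.9, 214.8]
tcp_rot: [3.141, -0.0, 0.424]
ft_force: [1.2, -0.5, -0.1]
opening: 1.002
grip_force: 0.0
```

Call:
arm_command(
  rows=[
    [[0, 0, 0.06], 0.041],
    [[0, 0, 0.06], 0.041],
    [[0, 0, 0.06], 0.041],
    [[0, 0, 0.06], 0.041],
    [[0, 0, 0.06], 0.041],
  ],
)

```text
t: 1.85
eef_pos: [519.7, -270.2, 139.1]
tcp_rot: [3.141, -0.0, -0.225]
ft_force: [0.4, -0.4, -0.2]
opening: 0.999
grip_force: 0.0
```

Call:
arm_command(
  rows=[
    [[0, 0, 0.06], 0.041],
    [[0, 0, 0.06], 0.041],
    [[0, 0, 0], 0],
    [[0, 0, 0], 0],
    [[0, 0, 0], 0],
  ],
)

```text
t: 2.35
eef_pos: [520.0, -270.5, 110.5]
tcp_rot: [3.141, -0.001, -0.475]
ft_force: [0.4, -0.0, -0.3]
opening: 1.001
grip_force: 0.0
```

Tracking is good. A check from near with the wrist camera before descending.

```bash
cat >> h.py <<'E'
def wcloud(p,d,cal):
    "world coordinates of each pixel of the wrist fisheye (equidistant)"
    K=cal["camera_matrix"]; v,u=np.indices(d.shape)
    x=(u-K[0,2])/K[0,0]; y=(v-K[1,2])/K[1,1]; r=np.hypot(x,y)+1e-9; s=np.tan(np.minimum(r,1.5))/r
    c=np.stack([x*s*d,-y*s*d,-d,np.ones_like(d)],-1).astype(float)
    return (c@np.linalg.inv(cal["world_to_cam"]).T)[...,:3]
E
python3 - <<'E'
from h import *
from cell import viewer
cal=viewer.get_calibration("wrist"); p,d=viewer.read_camera("wrist"); cv2.imwrite("pics/w1.png",p[:,:,::-1])
w=wcloud(p,d,cal); m=(d>0)&(w[...,2]>10)&(w[...,2]<45)&(np.hypot(w[...,0]-490,w[...,1]+256)<65)
q=w[m]; r=cv2.minAreaRect(q[:,:2].astype(np.float32)); print(r,len(q),np.percentile(q[:,2],[5,50,95]))
E
```

```text
((500.3039855957031, -261.8429870605469), (35.94002914428711, 83.99576568603516), 61.701202392578125) 3315 [21.16353495 33.33720806 36.341218  ]
```

View pics/w1.png

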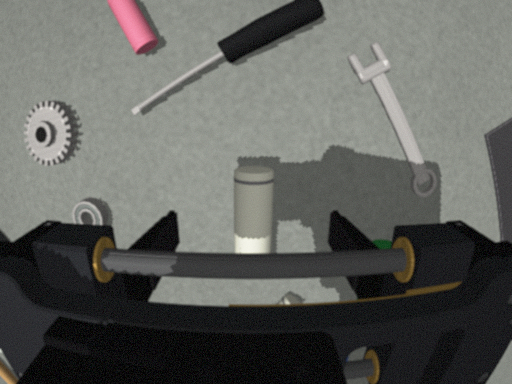

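The wrist view shows the drift's far end at (253,175), centred between the fingers. I'll move 4 mm outward, go down and grip.

Call:
arm_command(
  rows=[
    [[0.016, -0.006, 0.1], 0.006],
    [[0, 0, 0.1], 0],
    [[0, 0, 0.1], 0],
    [[0, 0, 0.08], 0],
    [[0, 0, 0.044], 0],
  ],
)

```text
t: 2.9
eef_pos: [523.7, -270.7, 2.7]
tcp_rot: [-3.142, 0.001, -0.495]
ft_force: [0.2, -0.0, 0.1]
opening: 0.996
grip_force: 0.0
```

Call:
arm_command(
  rows=[
    [[0, 0, 0], 0],
    [[0, 0, 0], 0],
    [[0, 0, 0], 0],
    [[0, 0, 0], 0],
    [[0, 0, 0], 0],
  ],
  claw=0.3,
)

```text
t: 3.4
eef_pos: [524.1, -270.9, 4.3]
tcp_rot: [3.141, -0.001, -0.497]
ft_force: [-0.1, -0.3, 0.4]
opening: 0.634
grip_force: 0.0
```

Call:
arm_command(
  rows=[
    [[0, 0, 0], 0],
    [[0, 0, 0], 0],
    [[0, 0, 0], 0],
    [[0, 0, 0], 0],
    [[0, 0, 0], 0],
  ],
)

```text
t: 3.9
eef_pos: [523.9, -270.8, 3.6]
tcp_rot: [3.142, -0.0, -0.497]
ft_force: [0.2, -0.1, 0.2]
opening: 0.374
grip_force: 30.0
```

Call:
arm_command(
  rows=[
    [[0, 0, -0.06], 0],
    [[0, 0, -0.08], 0],
    [[0, 0, -0.1], 0],
    [[0, 0, -0.1], 0],
    [[0, 0, -0.1], 0],
  ],
)

```text
t: 4.4
eef_pos: [523.7, -270.6, 115.6]
tcp_rot: [3.142, -0.0, -0.497]
ft_force: [0.0, 0.3, -1.1]
opening: 0.372
grip_force: 30.0
```

Run:
```python
from h import *
from cell import viewer
out=[]
for c in ("top","side","wrist"):
    p,d=viewer.read_camera(c); out.append(p)
    if c!="wrist": np.savez(f"{c}1.npz",p=p,d=d,**viewer.get_calibration(c))
im=np.hstack([cv2.resize(out[0][120:270,260:420],(400,375)),cv2.resize(out[2],(400,375))]); cv2.imwrite("pics/g1.png",im[:,:,::-1])
```

```text
(no output)
```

View pics/g1.png

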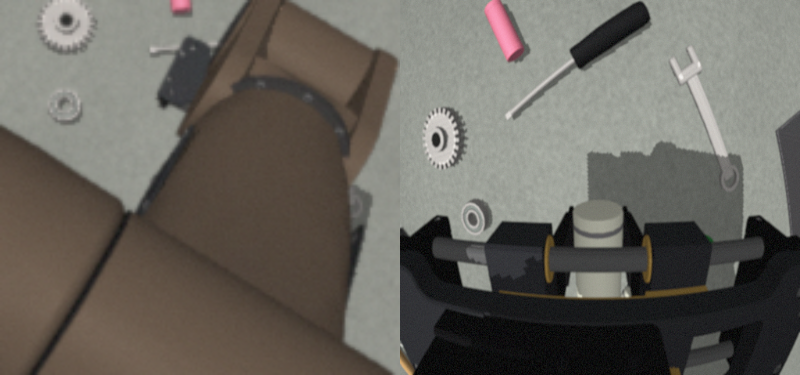

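The wrist view (right half) shows the gripped end's face at (600,210) tipped up toward the camera, so the drift is swinging down in the pads. I'll measure the tilt.

```bash
cat > tilt.py <<'E'
from h import *
from cell import viewer,state
cal=viewer.get_calibration("wrist"); p,d=viewer.read_camera("wrist"); s=state(); t=s["eef_pos"]; yw=s["tcp_rot"][2]
w=wcloud(p,d,cal); c,sn=np.cos(yw),np.sin(yw); r=w-t; X=r[...,0]*c+r[...,1]*sn; Y=r[...,0]*sn-r[...,1]*c; Z=r[...,2]
hsv=cv2.cvtColor(p,cv2.COLOR_RGB2HSV)
m=(d>0)&(abs(Y)<17)&(X>-30)&(X<70)&(Z>-40)&(Z<80)&(p.min(-1)>90)&(t[2]+Z>10)
rows=np.where(m.sum(1)>8)[0]
for v in rows[::3]:
    k=m[v]&(abs(Y[v])<6)
    if k.any(): print(v,X[v][k].mean().round(1),Z[v][k].mean().round(1),p[v][k].mean(0).round())
print(s["ft_force"].round(2),s["opening"].round(3),t.round(1))
E
python3 tilt.py
```

```text
205 17.2 0.9 [114. 115. 106.]
208 17.1 6.3 [120. 120. 110.]
211 17.1 11.6 [120. 120. 111.]
214 17.1 16.5 [121. 121. 111.]
217 17.0 21.0 [122. 122. 113.]
220 17.0 25.4 [122. 122. 112.]
223 16.9 29.6 [123. 123. 113.]
226 16.6 32.7 [150. 150. 138.]
229 15.2 33.4 [161. 162. 148.]
232 13.6 33.5 [160. 162. 148.]
235 11.7 33.1 [161. 162. 149.]
238 10.2 33.4 [130. 130. 122.]
244 6.7 33.2 [139. 140. 130.]
247 5.0 33.3 [161. 161. 148.]
250 3.1 33.1 [162. 162. 149.]
253 1.5 33.3 [104. 104.  97.]
282 -16.9 33.0 [161. 162. 148.]
285 -18.9 32.9 [160. 161. 148.]
288 -20.9 33.0 [159. 161. 147.]
291 -23.1 32.8 [160. 161. 148.]
294 -25.0 33.1 [160. 161. 148.]
297 -27.3 32.8 [160. 160. 147.]
300 -29.2 33.2 [161. 161. 148.]Traceback (most recent call last):
  File "tilt.py", line 11, in <module>
    print(s["ft_force"].round(2),s["opening"].round(3),t.round(1))
                                 ^^^^^^^^^^^^^^^^^^
AttributeError: 'float' object has no attribute 'round'
```

Correction: the depth shows the drift is still level, with its top at a constant Z of +33 and the end face at X=17. The pads hold it by friction. I'll set it down and regrip just the last few millimetres, so gravity's torque beats the smaller pad friction.

Call:
arm_command(
  rows=[
    [[0, 0, 0.12], 0],
    [[0, 0, 0.12], 0],
    [[0, 0, 0.12], 0],
    [[0, 0, 0.06], 0],
    [[0, 0, 0.026], 0],
  ],
)

```text
t: 5.1
eef_pos: [523.2, -270.4, 1.9]
tcp_rot: [-3.142, 0.003, -0.497]
ft_force: [-8.5, 5.6, 44.5]
opening: 0.371
grip_force: 30.0
```

Call:
arm_command(
  rows=[
    [[0, 0, 0], 0],
    [[0, 0, 0], 0],
    [[0, 0, 0], 0],
    [[0.04, 0, 0], 0],
    [[0.04, 0, 0], 0],
  ],
  claw=0.45,
)

```text
t: 5.6
eef_pos: [542.4, -280.8, 2.4]
tcp_rot: [3.141, -0.001, -0.497]
ft_force: [0.4, 1.0, -0.4]
opening: 0.449
grip_force: 0.0
```

Call:
arm_command(
  rows=[
    [[0, 0, 0], 0],
    [[0, 0, 0], 0],
    [[0, 0, 0], 0],
    [[0, 0, 0], 0],
    [[0, 0, -0.02], 0],
  ],
  claw=0.3,
)

```text
t: 6.1
eef_pos: [540.8, -279.9, 6.7]
tcp_rot: [-3.142, 0.002, -0.497]
ft_force: [-1.0, -0.3, -2.5]
opening: 0.363
grip_force: 30.0
```

Call:
arm_command(
  rows=[
    [[0, 0, -0.1], 0],
    [[0, 0, -0.16], 0],
    [[0, 0, -0.18], 0],
    [[0, 0, -0.06], 0],
    [[0, 0, 0], 0],
  ],
)

```text
t: 6.6
eef_pos: [542.1, -280.6, 134.8]
tcp_rot: [3.141, -0.004, -0.497]
ft_force: [-0.5, -0.5, -1.5]
opening: 0.362
grip_force: 30.0
```

```bash
sed -i 's/s\["opening"\].round(3)/s["opening"]/' tilt.py; python3 tilt.py
```

```text
231 0.5 2.0 [153. 156. 146.]
234 -0.2 5.1 [138. 139. 128.]
237 -1.0 7.7 [140. 140. 129.]
240 -1.9 10.2 [140. 140. 128.]
243 -2.9 12.3 [139. 139. 128.]
246 -3.5 15.1 [139. 140. 129.]
249 -4.3 17.4 [140. 141. 130.]
252 -5.2 19.5 [124. 124. 114.]
282 -17.1 33.1 [104. 104. 100.]
285 -20.0 31.7 [127. 127. 120.]
288 -22.8 30.7 [156. 156. 143.]
291 -25.6 29.6 [155. 155. 142.]
294 -28.1 29.1 [155. 156. 142.]
[ 0.19  0.22 -2.07] 0.35859313580601565 [ 541.4 -280.2  132.8]
```

It's tilting, now about 18°. I'll shake it vertically to help it swing down.

Call:
arm_command(
  rows=[
    [[0, 0, 0], 0],
    [[0, 0, -0.19], 0],
    [[0, 0, 0], 0],
    [[0, 0, 0.1], 0],
    [[0, 0, -0.1], 0],
  ],
)

```text
t: 7.15
eef_pos: [539.0, -278.8, 173.2]
tcp_rot: [-3.141, 0.011, -0.497]
ft_force: [0.0, -0.6, -1.6]
opening: 0.346
grip_force: 30.0
```

```bash
python3 tilt.py
```

```text
229 1.0 -0.8 [158. 158. 146.]
232 -0.2 1.0 [160. 159. 147.]
235 -1.7 2.0 [161. 161. 148.]
238 -3.2 3.1 [160. 161. 146.]
241 -4.5 4.3 [161. 162. 148.]
244 -5.9 5.5 [160. 161. 147.]
247 -7.5 6.4 [160. 160. 148.]
250 -8.8 7.7 [161. 162. 149.]
253 -10.1 9.1 [103. 104.  96.]
282 -23.1 20.2 [163. 164. 151.]
285 -25.3 20.0 [143. 143. 132.]
[ 1.   -0.35  3.62] 0.34627198623065175 [ 541.2 -280.2  179.9]
```

Tilt is now about 48°, but the grip is only on the end's corner. I'll go lower so a drop would do no harm, braking hard and jerking toward the hanging end's side to bring it under.

Call:
arm_command(
  rows=[
    [[0, 0, 0.08], 0],
    [[0, 0, 0.18], 0],
    [[-0.18, 0, 0], 0],
    [[-0.1, 0, 0], 0],
    [[-0.05, 0, 0], 0],
  ],
)

```text
t: 7.7
eef_pos: [466.8, -239.7, 112.9]
tcp_rot: [-3.141, 0.003, -0.497]
ft_force: [0.5, 0.2, -0.6]
opening: 0.305
grip_force: 0.0
```

```bash
python3 tilt.py
```

```text
[-0.12  0.6   0.31] 0.30034248637070626 [ 466.2 -239.3  113.3]
```

It slipped out from low height. I'll lift and look for it.

Call:
arm_command(
  rows=[
    [[-0.1, 0, -0.16], 0],
    [[-0.1, 0, -0.16], 0],
    [[-0.1, 0, -0.1], 0],
    [[0, 0, 0], 0],
    [[0, 0, 0], 0],
  ],
  claw=1,
)

```text
t: 8.25
eef_pos: [403.5, -205.6, 219.6]
tcp_rot: [3.141, -0.002, -0.497]
ft_force: [-0.2, -0.4, 0.6]
opening: 0.665
grip_force: 0.0
```

Run:
```python
from h import *
from cell import viewer,state
s=[]
for c in ("wrist","top"):
    cal=viewer.get_calibration(c); p,d=viewer.read_camera(c); s.append(p); np.savez(f"{c}2.npz",p=p,d=d,**cal)
cv2.imwrite("pics/s2.png",np.hstack([cv2.resize(x,(400,300)) for x in s])[:,:,::-1])
```

```text
(no output)
```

View pics/s2.png

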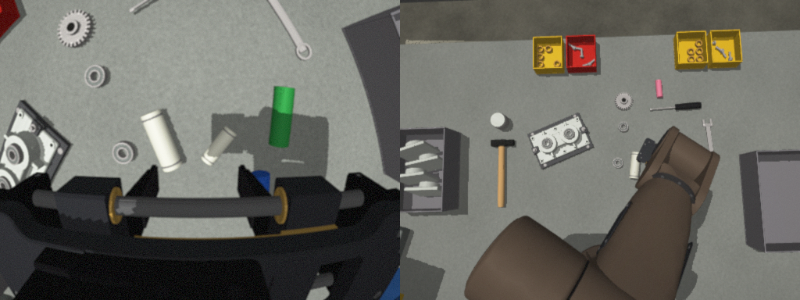

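The drift lies at (162,140) in the left view, near a spare bearing at (123,152). The small one is at (220,145). I'll measure the positions and check for rolling.

```bash
cat > find.py <<'E'
from h import *
from cell import viewer,state
cal=viewer.get_calibration("wrist"); p,d=viewer.read_camera("wrist"); w=wcloud(p,d,cal)
m=(d>0)&(w[...,2]>7)&(w[...,2]<70)&(np.indices(d.shape)[0]<225)
sat=cv2.cvtColor(p,cv2.COLOR_RGB2HSV)[...,1]
n,L,st,_=cv2.connectedComponentsWithStats(m.astype(np.uint8))
for k in range(1,n):
    if st[k][4]<150: continue
    q=w[L==k]; r=cv2.minAreaRect(q[:,:2].astype(np.float32)); bx=cv2.boxPoints(r)
    e=bx[1]-bx[0]; f=bx[2]-bx[1]; a=e if np.hypot(*e)>np.hypot(*f) else f
    print(st[k][:5],"c",np.round(r[0],1),"size",np.round(r[1],1),"axis",round(np.degrees(np.arctan2(a[1],a[0]))%180,1),"z95",np.percentile(q[:,2],95).round(1),p[L==k].mean(0).round())
E
python3 find.py; echo; python3 find.py|head -8
python3 - <<'E'
from h import *
p,w,d=cloud("top0.npz")
for n,(u0,u1,v0,v1) in dict(small=(314,345,214,242),sp1=(268,288,198,218),sp2=(278,295,152,172)).items():
    q=w[v0:v1,u0:u1].reshape(-1,3); q=q[(q[:,2]>7)&(q[:,2]<48)]; print(n,cv2.minAreaRect(q[:,:2].astype(np.float32)))
E
```

```text
[  0   0  23  44 668] c [808.9  19.8] size [39.4 77.3] axis 127.9 z95 55.1 [82. 14. 12.]
[345   0  55  77 595] c [ 485.5 -437.2] size [ 31.1 119.8] axis 179.6 z95 9.1 [185. 183. 178.]
[ 440    6   72  219 5012] c [ 325.1 -567.2] size [172.7 392.7] axis 149.9 z95 66.8 [70. 69. 71.]
[  73   11   45   50 1555] c [ 674.4 -103.1] size [70.2 69.6] axis 83.3 z95 24.6 [164. 161. 158.]
[108  82  29  30 582] c [571.6 -98.5] size [38.7 39.2] axis 105.5 z95 17.0 [149. 150. 146.]
[ 344  110   34   79 2068] c [ 359.9 -342.1] size [ 34.5 100. ] axis 148.5 z95 36.5 [ 41. 115.  55.]
[   0  128   89   97 5173] c [535.6 121.3] size [150.9 167.7] axis 111.6 z95 62.3 [143. 145. 141.]
[ 167  145   54   79 2055] c [ 420.5 -127.9] size [ 37.2 100.3] axis 172.2 z95 36.3 [209. 209. 197.]
[258 161  45  51 960] c [ 363.5 -224.6] size [24.  67.7] axis 115.8 z95 25.1 [159. 159. 147.]
[143 180  29  30 573] c [431.6 -72.6] size [38.2 39.5] axis 109.9 z95 16.8 [152. 152. 148.]

[  0   0  22  43 660] c [809.5  18.5] size [38.6 75.6] axis 129.6 z95 54.2 [81. 14. 12.]
[346   0  54  77 615] c [ 484.6 -430.4] size [118.8
[... 247 characters left out ...]
 29  30 580] c [571.7 -98.7] size [39.6 38.8] axis 29.8 z95 17.1 [149. 149. 145.]
[ 344  110   34   79 2067] c [ 359.9 -342.2] size [35.  99.8] axis 149.1 z95 36.4 [ 41. 114.  55.]
[   0  127   88   98 5192] c [535.6 120.5] size [151.  165.8] axis 111.9 z95 62.4 [142. 144. 140.]
[ 161  147   54   78 1980] c [ 421.6 -120.1] size [ 35.7 100.5] axis 173.3 z95 36.3 [206. 206. 194.]
small ((367.1534729003906, -220.33255004882812), (24.00012969970703, 68.06075286865234), 24.640554428100586)
sp1 ((429.3643493652344, -69.97120666503906), (36.34016418457031, 36.362213134765625), 89.57279968261719)
sp2 ((569.2802124023438, -95.86085510253906), (36.57515335083008, 38.30402374267578), 86.94493865966797)
```

The drift is rolling slowly in +y toward the spare. I'll turn toward it while it settles, then look again.

Call:
arm_command(
  rows=[
    [[0, 0, 0], -0.04],
    [[0, 0, 0], -0.04],
    [[0, 0, 0], -0.04],
    [[0, 0, 0], 0],
    [[0, 0, 0], 0],
  ],
)

```text
t: 8.95
eef_pos: [403.1, -205.3, 219.0]
tcp_rot: [-3.141, 0.001, -0.123]
ft_force: [-0.1, -0.8, 0.2]
opening: 0.998
grip_force: 0.0
```

```bash
python3 find.py | grep -v "z95 [569]"; echo; python3 find.py|grep -v "z95 [569]"
```

```text
[139  36  31  30 618] c [571.9 -98.7] size [38.5 39.5] axis 101.8 z95 17.0 [140. 140. 136.]
[ 136  122   55   80 2705] c [426.1 -89. ] size [ 74.8 100.6] axis 172.5 z95 36.3 [186. 187. 176.]
[ 331  149   55   75 1805] c [ 361.6 -343.3] size [35.4 96.2] axis 148.8 z95 36.5 [ 36. 102.  49.]
[245 174  52  41 955] c [ 363.4 -225. ] size [24.  68.2] axis 115.1 z95 25.1 [150. 151. 139.]

[139  36  31  30 611] c [571.8 -98.4] size [38.7 39.8] axis 102.2 z95 17.0 [141. 141. 137.]
[ 136  122   55   80 2699] c [426.1 -89. ] size [ 74.7 100.7] axis 172.3 z95 36.3 [186. 187. 176.]
[ 331  149   55   75 1812] c [ 361.7 -343.1] size [35.3 96. ] axis 148.8 z95 36.4 [ 36. 102.  49.]
[244 174  53  41 954] c [ 363.5 -225. ] size [24.1 68.3] axis 115.1 z95 25.3 [150. 151. 139.]
```

It has settled against the spare, which hasn't measurably moved. The drift's middle is about (423.5,-108) and its axis 172°. I'll grip near its near end, clear of the spare, and carry it to open bench.

Call:
arm_command(
  rows=[
    [[-0.02, -0.132, 0], 0],
    [[-0.03, -0.132, 0], 0],
    [[-0.036, -0.132, 0], 0],
    [[0, 0, 0.1], 0.003],
    [[0, 0, 0.14], 0],
  ],
  claw=0.55,
)

```text
t: 9.55
eef_pos: [394.4, -103.9, 160.2]
tcp_rot: [3.14, -0.004, -0.13]
ft_force: [1.0, -1.3, -1.3]
opening: 0.634
grip_force: 0.0
```

Call:
arm_command(
  rows=[
    [[0, 0, 0.14], 0],
    [[0, 0, 0.12], 0],
    [[0, 0, 0.08], 0],
    [[0, 0, 0], 0],
    [[0, 0, 0], 0],
  ],
)

```text
t: 10.05
eef_pos: [393.6, -104.4, 74.8]
tcp_rot: [-3.141, 0.001, -0.13]
ft_force: [-0.0, -0.8, -0.3]
opening: 0.55
grip_force: 0.0
```

```bash
cat > wv.py <<'E'
import sys,cv2
from cell import viewer,state
p,d=viewer.read_camera("wrist"); cv2.imwrite(sys.argv[1],p[:,:,::-1]); s=state(); print(s["eef_pos"],s["tcp_rot"],s["joints"].round(2))
E
python3 wv.py pics/w3.png
```

```text
[ 393.89265612 -104.56029233   75.35686232] [ 3.14126331e+00 -8.52945011e-04 -1.29900687e-01] [-0.42  0.43  2.22 -0.    0.49  1.28]
```

View pics/w3.png

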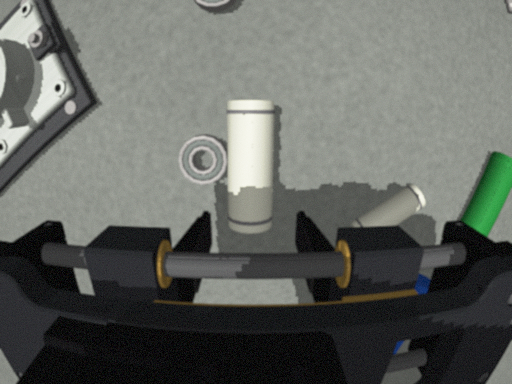

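The drift (rows 100–230, centre column 250) lies between the fingers (about 207 and 300). I'll check its extent along the tool.

```bash
cat > ext.py <<'E'
from h import *
from cell import viewer,state
cal=viewer.get_calibration("wrist"); p,d=viewer.read_camera("wrist"); s=state(); t=s["eef_pos"]; yw=s["tcp_rot"][2]
w=wcloud(p,d,cal); c,sn=np.cos(yw),np.sin(yw); r=w-t; X=r[...,0]*c+r[...,1]*sn; Y=r[...,0]*sn-r[...,1]*c
m=(d>0)&(w[...,2]>24)&(w[...,2]<45)&(abs(Y)<30)&(abs(X)<130)&(p.min(-1)>80)
print("X",np.percentile(X[m],[1,99]).round(1),"Y",np.percentile(Y[m],[2,50,98]).round(1)); k=m&(w[...,2]>33)
b=np.polyfit(X[k],Y[k],1); print("skew deg",np.degrees(np.arctan(b[0])),"Y mid at X=0",b[1])
E
python3 ext.py
```

```text
X [-18.3  78.9] Y [-16.8  -0.6  15.2]
skew deg 0.2161283588299249 Y mid at X=0 -0.7962661667425307
```

Call:
arm_command(
  rows=[
    [[0, -0.003, 0.1], 0],
    [[0, 0, 0.08], 0],
    [[0, 0, 0.06], 0],
    [[0, 0, 0.03], 0],
    [[0, 0, 0.014], 0],
  ],
)

```text
t: 10.65
eef_pos: [393.8, -103.8, 3.8]
tcp_rot: [3.141, -0.001, -0.129]
ft_force: [1.3, -0.7, 0.3]
opening: 0.547
grip_force: 0.0
```

Call:
arm_command(
  rows=[
    [[0, 0, 0], 0],
    [[0, 0, 0], 0],
    [[0, 0, 0], 0],
    [[0, 0, -0.04], 0],
    [[0, 0, -0.08], 0],
  ],
  claw=0.3,
)

```text
t: 11.15
eef_pos: [393.0, -103.4, 33.9]
tcp_rot: [-3.141, 0.002, -0.129]
ft_force: [0.4, -0.1, -2.0]
opening: 0.373
grip_force: 30.0
```

Call:
arm_command(
  rows=[
    [[0.06, 0.06, -0.08], 0],
    [[0.08, 0.08, 0], 0],
    [[0.1, 0.1, 0], 0],
    [[0.08, 0.08, 0], 0],
    [[0, 0, 0], 0],
  ],
)

```text
t: 11.65
eef_pos: [464.7, -195.8, 54.7]
tcp_rot: [3.14, -0.003, -0.131]
ft_force: [1.1, 0.1, -2.5]
opening: 0.372
grip_force: 30.0
```

Call:
arm_command(
  rows=[
    [[0, 0, 0.06], 0],
    [[0, 0, 0.06], 0],
    [[0, 0, 0], 0],
    [[0, 0, 0], 0],
    [[0, 0, 0], 0],
  ],
  claw=0.37,
)

```text
t: 12.15
eef_pos: [462.7, -193.2, 24.5]
tcp_rot: [3.141, -0.001, -0.129]
ft_force: [-0.4, -0.1, -2.3]
opening: 0.373
grip_force: 25.7
```

The grip force follows the claw target (25.7 N at 0.37), so a lighter grip is available. I'll raise it a little and let it swing under a light grip.

Call:
arm_command(
  rows=[
    [[0, 0, -0.08], 0],
    [[0, 0, -0.1], 0],
    [[0, 0, -0.06], 0],
    [[0, 0, 0], 0],
    [[0, 0, 0], 0],
  ],
)

```text
t: 12.65
eef_pos: [462.6, -193.2, 83.9]
tcp_rot: [3.141, -0.001, -0.129]
ft_force: [0.3, -0.3, -2.6]
opening: 0.37
grip_force: 25.7
```

Call:
arm_command(
  rows=[
    [[0, 0, 0], 0],
    [[0, 0, 0], 0],
    [[0, 0, 0], 0],
    [[0, 0, 0], 0],
    [[0, 0, 0], 0],
  ],
  claw=0.375,
)

```text
t: 13.15
eef_pos: [462.5, -193.2, 83.4]
tcp_rot: [-3.141, 0.0, -0.129]
ft_force: [-0.7, 0.1, -1.8]
opening: 0.377
grip_force: 8.6
```

```bash
sed -i 's/X>-30/X>-60/' tilt.py; python3 tilt.py
```

```text
116 69.9 30.6 [215. 216. 202.]
119 68.4 30.4 [240. 241. 230.]
122 67.0 30.6 [240. 241. 229.]
125 65.6 30.5 [240. 240. 229.]
128 64.2 30.6 [240. 241. 229.]
131 62.8 30.5 [240. 240. 229.]
134 61.4 30.7 [240. 240. 229.]
137 60.0 30.8 [240. 241. 229.]
140 58.5 30.4 [240. 240. 229.]
143 57.1 30.7 [240. 240. 229.]
146 55.7 30.6 [240. 241. 229.]
149 54.2 30.5 [240. 240. 229.]
152 52.8 30.7 [240. 240. 229.]
155 51.4 30.8 [240. 240. 229.]
158 50.0 30.8 [240. 240. 229.]
161 48.5 30.5 [240. 240. 229.]
164 47.1 30.7 [240. 240. 229.]
167 45.6 30.7 [240. 240. 228.]
170 44.1 30.5 [240. 240. 229.]
173 42.7 30.7 [240. 240. 229.]
176 41.2 30.8 [239. 240. 228.]
179 39.7 30.6 [240. 240. 229.]
182 38.2 30.7 [240. 240. 228.]
185 36.7 30.8 [239. 240. 228.]
188 35.3 31.0 [239. 240. 228.]
191 33.7 30.7 [239. 240. 228.]
194 32.3 31.0 [239. 239. 228.]
197 30.6 30.7 [239. 239. 228.]
200 29.1 30.7 [240. 240. 229.]
203 27.6 30.9 [203. 203. 189.]
206 26.0 30.8 [173. 173. 160.]
209 24.4 30.8 [165. 165. 152.]
212 22.8 30.8 [163. 164. 151.]
215 21.4 31.1 [149. 149. 137.]
218 19.8 31.1 [148. 149. 136.]
221 18.2 31.2 [147. 148. 135.]
224 16.5 31.0 [148. 149. 136.]
227 14.9 31.1 [148. 148. 136.]
230 13.2 31.0 [147. 148. 136.]
233 11.4 30.8 [147. 149. 136.]
236 9.9 31.2 [148. 149. 136.]
239 8.1 31.0 [148. 148. 136.]
242 6.4 30.9 [148. 148. 136.]
245 4.7 31.0 [147. 147. 135.]
248 3.0 31.1 [148. 148. 137.]
251 1.3 31.3 [146. 147. 134.]
281 -17.5 31.3 [147. 147. 134.]
[-0.53  0.87 -2.4 ] 0.37472640955475517 [ 462.5 -193.3   83.5]
```

Call:
arm_command(
  rows=[
    [[0, 0, 0], 0],
    [[0, 0, 0], 0],
    [[0, 0, 0], 0],
    [[0, 0, 0], 0],
    [[0, 0, 0], 0],
  ],
  claw=0.3762,
)

```text
t: 13.7
eef_pos: [462.6, -193.3, 83.7]
tcp_rot: [3.141, -0.0, -0.129]
ft_force: [-0.4, -0.5, -1.8]
opening: 0.374
grip_force: 6.1
```

```bash
cat > tl.py <<'E'
from h import *
from cell import viewer,state
cal=viewer.get_calibration("wrist"); p,d=viewer.read_camera("wrist"); s=state(); t=s["eef_pos"]; yw=s["tcp_rot"][2]
w=wcloud(p,d,cal); c,sn=np.cos(yw),np.sin(yw); r=w-t; X=r[...,0]*c+r[...,1]*sn; Y=r[...,0]*sn-r[...,1]*c; Z=r[...,2]
m=(d>0)&(abs(Y+.8)<4)&(X>-60)&(X<100)&(Z>-90)&(Z<80)&(p.min(-1)>85)&(t[2]+Z>12)
b=np.polyfit(X[m],Z[m],1); print("tilt",np.degrees(np.arctan(b[0])).round(1),"X",np.percentile(X[m],[1,99]).round(1),"Z",np.percentile(Z[m],[1,99]).round(1),"grip",s["grip_force"],"op",s["opening"],"tcp",t.round(1))
E
python3 tl.py
```

```text
tilt -45.5 X [ 2.3 66.4] Z [-31.1  34.3] grip 6.140253692865372 op 0.37812606543590155 tcp [ 462.6 -193.3   83.6]
```

It's swinging down controllably, now at 45°. I'll continue a touch lighter.

Call:
arm_command(
  rows=[
    [[0, 0, 0], 0],
    [[0, 0, 0], 0],
    [[0, 0, 0], 0],
    [[0, 0, 0], 0],
    [[0, 0, 0], 0],
  ],
  claw=0.3765,
)

```text
t: 14.25
eef_pos: [462.6, -193.3, 83.6]
tcp_rot: [3.142, -0.0, -0.129]
ft_force: [-0.1, -0.2, -0.9]
opening: 0.381
grip_force: 5.2
```

```bash
python3 tl.py
```

```text
tilt -45.5 X [ 2.1 65.9] Z [-31.   34.4] grip 5.185927748680115 op 0.37457516354183307 tcp [ 462.6 -193.3   83.6]
```

Call:
arm_command(
  rows=[
    [[0, 0, 0], 0],
    [[0, 0, 0], 0],
    [[0, 0, 0], 0],
    [[0, 0, 0], 0],
    [[0, 0, 0], 0],
  ],
  claw=0.377,
)

```text
t: 14.8
eef_pos: [462.6, -193.3, 83.6]
tcp_rot: [3.142, -0.0, -0.129]
ft_force: [-0.2, -1.1, -2.4]
opening: 0.378
grip_force: 3.7
```

```bash
python3 tl.py
```

```text
tilt -45.5 X [ 2.1 65.9] Z [-31.3  34.3] grip 3.6641212552785873 op 0.3778659311970324 tcp [ 462.6 -193.3   83.6]
```

It's stuck at 45° by the longer contact line. A sideways jerk toward the hanging end's side should bring it under.

Call:
arm_command(
  rows=[
    [[0.13, 0, 0], 0],
    [[0.07, 0, 0], 0],
    [[0.03, 0, 0], 0],
    [[0.01, 0, 0], 0],
    [[0, 0, 0], 0],
  ],
)

```text
t: 15.35
eef_pos: [521.5, -200.8, 83.4]
tcp_rot: [-3.141, 0.001, -0.129]
ft_force: [0.0, -0.2, -1.4]
opening: 0.378
grip_force: 3.8
```

```bash
python3 tl.py
```

```text
tilt -59.3 X [-23.7  43.2] Z [-54.4  35.5] grip 3.754804953932762 op 0.38217643101852605 tcp [ 521.3 -200.8   83.5]
```

Call:
arm_command(
  rows=[
    [[-0.02, 0, 0], 0],
    [[-0.05, 0, 0], 0],
    [[-0.07, 0, 0], 0],
    [[-0.07, 0, 0], 0],
    [[0.13, 0, 0], 0],
  ],
)

```text
t: 15.9
eef_pos: [496.2, -196.8, 83.4]
tcp_rot: [-3.139, 0.006, -0.131]
ft_force: [-0.4, -0.0, -2.5]
opening: 0.376
grip_force: 3.6
```

Call:
arm_command(
  rows=[
    [[0.06, 0, 0], 0],
    [[0.02, 0, 0], 0],
    [[0, 0, 0], 0],
    [[0, 0, 0], 0],
    [[0, 0, 0], 0],
  ],
)

```text
t: 16.4
eef_pos: [521.2, -200.8, 83.6]
tcp_rot: [-3.141, 0.001, -0.129]
ft_force: [0.5, 0.1, -2.0]
opening: 0.378
grip_force: 3.6
```

```bash
sed -i 's/^print//' tl.py
cat >> tl.py <<'E'
# faces: split by local surface slope along image rows
for v in range(110,300,8):
    k=m[v]
    if k.sum()>2: print(v,X[v][k].mean().round(1),Z[v][k].mean().round(1),end=" | ")
E
python3 tl.py
```

```text
tilt -36.1 X [-22.5  11.2] Z [-63.2  29.4] grip 3.598639592528343 op 0.37668995541029915 tcp [ 521.4 -200.9   83.7]
198 3.9 -53.6 | 206 6.5 -26.4 | 214 8.4 -5.1 | 222 10.0 12.6 | 230 10.6 25.5 | 238 6.3 26.3 | 246 1.8 26.7 | 286 -22.7 28.8 |
```

Now it's nearly vertical, about 5° past, with its bottom about 10 mm above the bench. I'll lower it to square up on the bench under the light grip.

Call:
arm_command(
  rows=[
    [[0, 0, 0.016], 0],
    [[0, 0, 0.016], 0],
    [[0, 0, 0.008], 0],
    [[0, 0, 0.006], 0],
    [[0, 0, 0.006], 0],
  ],
)

```text
t: 16.95
eef_pos: [522.3, -201.1, 70.9]
tcp_rot: [3.141, -0.001, -0.129]
ft_force: [-1.6, -0.5, 4.5]
opening: 0.38
grip_force: 3.3
```

Call:
arm_command(
  rows=[
    [[0, 0, 0.006], 0],
    [[0, 0, 0.006], 0],
    [[0, 0, 0], 0],
    [[0, 0, 0], 0],
    [[0, 0, 0], 0],
  ],
)

```text
t: 17.45
eef_pos: [522.0, -200.9, 67.4]
tcp_rot: [-3.142, 0.0, -0.129]
ft_force: [-0.7, 0.3, -1.6]
opening: 0.376
grip_force: 1.1
```

```bash
python3 tl.py
```

```text
tilt -43.0 X [-25.5   8.6] Z [-54.   35.1] grip 1.0669755935668945 op 0.37820232020861555 tcp [ 522.  -201.    67.5]
206 4.0 -34.3 | 214 5.4 -13.7 | 222 6.2 2.5 | 230 7.0 16.7 | 238 8.2 29.9 | 246 4.7 32.4 | 286 -19.1 33.9 | 294 -24.2 34.4 |
```

Call:
arm_command(
  rows=[
    [[0, 0, 0], 0],
    [[0, 0, 0], 0],
    [[0, 0, 0], 0],
    [[0, 0, 0], 0],
    [[0, 0, 0], 0],
  ],
  claw=0.45,
)

```text
t: 18.0
eef_pos: [522.1, -201.0, 67.7]
tcp_rot: [3.141, -0.0, -0.129]
ft_force: [-0.8, -0.5, 0.2]
opening: 0.447
grip_force: 0.0
```

```bash
python3 tl.py; cp tl.py t2.py
cat >> t2.py <<'E'
k=(d>0)&(abs(w[...,2]-100)<4)&(abs(Y)<30)&(X>-50)&(X<40)&(p.min(-1)>85)
q=np.stack([X[k],Y[k]],1); print("\ntop face",np.percentile(q,[1,99],0).round(1).tolist(),"z",np.median(w[k][:,2]).round(1))
E
python3 t2.py|tail -1; python3 wv.py pics/w4.png
```

```text
tilt -49.3 X [-30.1   4.4] Z [-53.3  34. ] grip 0.0 op 0.445196549066342 tcp [ 522.1 -201.    67.7]
206 2.5 -39.0 | 214 2.8 -20.9 | 222 3.0 -5.4 | 230 3.0 7.4 | 238 3.9 20.7 | 246 3.7 30.4 | 286 -19.7 33.1 | 294 -25.2 33.0 | top face [[-31.7, -14.8], [2.4, 17.9]] z 100.1
[ 522.09476743 -201.00098555   67.66636425] [ 3.14148433e+00 -8.37325281e-05 -1.29073067e-01] [-0.49  0.59  1.86 -0.    0.69  1.21]
```

View pics/w4.png

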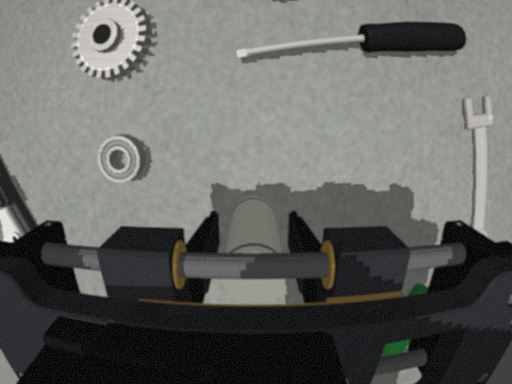

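It's standing upright: top face at z=100, middle at about X=-14.5. I'll centre on it, go lower and grip firmly.

Call:
arm_command(
  rows=[
    [[-0.03, 0.003, 0], 0],
    [[-0.028, 0, 0], 0],
    [[0, 0, 0.03], 0],
    [[0, 0, 0.03], 0],
    [[0, 0, 0.01], 0],
  ],
)

```text
t: 18.65
eef_pos: [507.4, -199.8, 49.1]
tcp_rot: [-3.141, 0.001, -0.129]
ft_force: [0.4, -0.2, 0.5]
opening: 0.449
grip_force: 0.0
```

Call:
arm_command(
  rows=[
    [[0, 0, 0], 0],
    [[0, 0, 0], 0],
    [[0, 0, 0], 0],
    [[0, 0, 0], 0],
    [[0, 0, -0.02], 0],
  ],
  claw=0.3,
)

```text
t: 19.15
eef_pos: [507.4, -199.7, 54.9]
tcp_rot: [-3.141, 0.001, -0.129]
ft_force: [0.1, -0.9, -1.2]
opening: 0.372
grip_force: 30.0
```

Call:
arm_command(
  rows=[
    [[0, 0, -0.14], 0],
    [[0, 0, -0.17], 0],
    [[0, 0, -0.17], 0],
    [[0, 0, -0.1], 0],
    [[0, 0, 0], 0],
  ],
)

```text
t: 19.65
eef_pos: [508.7, -200.4, 204.0]
tcp_rot: [3.139, -0.006, -0.129]
ft_force: [0.7, -0.4, -2.0]
opening: 0.375
grip_force: 30.0
```

```bash
python3 tl.py
```

```text
tilt -49.1 X [-16.7  18.2] Z [-39.1  53.9] grip 29.999334812164307 op 0.37501432781436234 tcp [ 507.9 -200.   201.6]
190 17.6 -30.0 | 198 17.5 -10.9 | 206 17.4 5.3 | 214 17.3 19.0 | 222 17.1 30.7 | 230 17.0 41.1 | 238 17.3 50.9 | 246 14.2 52.8 | 286 -7.5 52.6 | 294 -12.1 52.8 |
```

Upright in the grip and centred. Now to near the cover, to look at both bosses from close up.

Call:
arm_command(
  rows=[
    [[-0.046, -0.166, 0], 0],
    [[-0.046, -0.166, 0], 0],
    [[-0.046, -0.166, 0], 0],
    [[-0.046, -0.166, 0], 0],
    [[-0.046, -0.166, 0], 0],
  ],
)

```text
t: 20.2
eef_pos: [476.1, 14.9, 198.7]
tcp_rot: [3.141, 0.002, -0.129]
ft_force: [1.2, -0.2, -1.8]
opening: 0.373
grip_force: 30.0
```

Call:
arm_command(
  rows=[
    [[-0.046, -0.166, 0], 0],
    [[-0.046, -0.166, 0], 0],
    [[-0.046, -0.166, 0], 0],
    [[0, 0, 0], 0],
    [[0, 0, 0], 0],
  ],
)

```text
t: 20.7
eef_pos: [458.3, 141.8, 198.9]
tcp_rot: [3.141, 0.002, -0.127]
ft_force: [-0.2, -0.3, -1.9]
opening: 0.373
grip_force: 30.0
```

```bash
cat > boss.py <<'E'
from h import *
from cell import viewer,state
from scipy.optimize import least_squares
cal=viewer.get_calibration("wrist"); p,d=viewer.read_camera("wrist"); cv2.imwrite("pics/b.png",p[:,:,::-1]); w=wcloud(p,d,cal); s=state(); print(s["eef_pos"],s["tcp_rot"])
for c in ((505.2,191.6),(538.3,108.2)):
    r=np.hypot(w[...,0]-c[0],w[...,1]-c[1]); m=(d>0)&(r<45)&(w[...,2]>57)&(w[...,2]<85)
    q=w[m].astype(np.float32); mc,R=cv2.minEnclosingCircle(np.ascontiguousarray(q[:,:2])); 
    b=q[q[:,2]>65.5]; bc,bR=cv2.minEnclosingCircle(np.ascontiguousarray(b[:,:2])) if len(b)>20 else ((0,0),0)
    bb=b[np.hypot(*(b[:,:2]-bc).T)>10]
    print(c,"boss",np.round(mc,1),round(R,1),len(q),"bearing",np.round(bc,1),round(bR,1),len(b),"z",np.percentile(bb[:,2],[10,50,90]).round(1) if len(bb) else 0)
    k=cv2.fitEllipse
E
python3 boss.py
```

```text
[458.65499584 141.05578833 199.09404974] [ 3.14081412e+00  1.72767865e-03 -1.28258054e-01]
(505.2, 191.6) boss [508.4 191.5] 35.3 3134 bearing [508.8 191.8] 20.1 913 z [67.1 68.3 69.4]
(538.3, 108.2) boss [541.6 107.7] 35.2 3291 bearing [541.8 108.2] 20.1 1014 z [71.8 73.  74.2]
```

View pics/b.png

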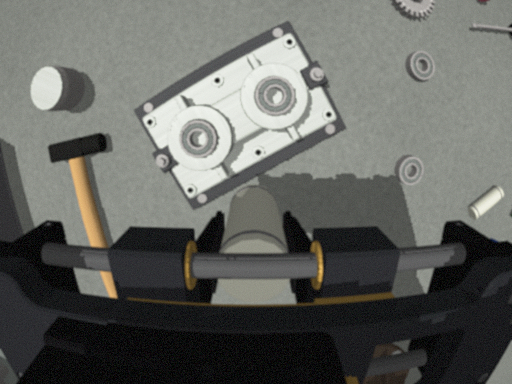

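Both bosses are clear: the bearings are at (508.8,191.8), top about 68, and (541.8,108.2), top about 73. I'll go over the second one first.

Call:
arm_command(
  rows=[
    [[0.1, 0.03, 0], 0],
    [[0.15, 0.036, 0], 0],
    [[0.098, 0.022, 0], 0],
    [[0, 0, 0.06], 0],
    [[0, 0, 0.1], 0],
  ],
)

```text
t: 21.25
eef_pos: [543.8, 106.1, 159.8]
tcp_rot: [-3.141, -0.002, -0.132]
ft_force: [0.7, -0.4, -1.7]
opening: 0.373
grip_force: 30.0
```

Call:
arm_command(
  rows=[
    [[0, 0, 0.07], 0],
    [[0, 0, 0.036], 0],
    [[0, 0, 0.01], 0],
    [[0, 0, 0], 0],
    [[0, 0, 0], 0],
  ],
)

```text
t: 21.75
eef_pos: [542.9, 108.0, 131.8]
tcp_rot: [-3.141, -0.001, -0.129]
ft_force: [-0.6, 0.3, -1.8]
opening: 0.376
grip_force: 30.0
```

Call:
arm_command(
  rows=[
    [[-0.003, 0, 0.016], 0],
    [[0, 0, 0.012], 0],
    [[0, 0, 0.006], 0],
    [[0, 0, 0.003], 0],
    [[0, 0, 0.002], 0],
  ],
)

```text
t: 22.25
eef_pos: [541.8, 108.3, 122.0]
tcp_rot: [3.142, -0.0, -0.129]
ft_force: [-2.4, -0.7, 6.6]
opening: 0.372
grip_force: 30.0
```

Call:
arm_command(
  rows=[
    [[0, 0, 0.002], 0],
    [[0, 0, 0.002], 0],
    [[0, 0, 0.002], 0],
    [[0, 0, 0.002], 0],
    [[0, 0, 0.002], 0],
  ],
)

```text
t: 22.75
eef_pos: [541.8, 108.3, 119.6]
tcp_rot: [3.142, -0.001, -0.129]
ft_force: [-2.4, -0.1, 6.5]
opening: 0.375
grip_force: 30.0
```

Contact: the push is steady at about 8 N while it slides.

Call:
arm_command(
  rows=[
    [[0, 0, 0.002], 0],
    [[0, 0, 0.002], 0],
    [[0, 0, 0.002], 0],
    [[0, 0, 0.002], 0],
    [[0, 0, 0.002], 0],
  ],
)

```text
t: 23.25
eef_pos: [541.8, 108.3, 117.1]
tcp_rot: [3.142, -0.001, -0.129]
ft_force: [-3.0, 0.2, 8.0]
opening: 0.381
grip_force: 30.0
```

Call:
arm_command(
  rows=[
    [[0, 0, 0.0015], 0],
    [[0, 0, 0.0015], 0],
    [[0, 0, 0.0015], 0],
    [[0, 0, 0.0015], 0],
    [[0, 0, 0.0015], 0],
  ],
)

```text
t: 23.75
eef_pos: [541.9, 108.4, 115.2]
tcp_rot: [3.142, -0.001, -0.129]
ft_force: [-2.1, 0.0, 7.4]
opening: 0.373
grip_force: 30.0
```

Call:
arm_command(
  rows=[
    [[0, 0, 0.001], 0],
    [[0, 0, 0.001], 0],
    [[0, 0, 0.001], 0],
    [[0, 0, 0.001], 0],
    [[0, 0, 0], 0],
  ],
)

```text
t: 24.25
eef_pos: [541.8, 108.4, 114.2]
tcp_rot: [3.142, -0.001, -0.129]
ft_force: [-3.7, 0.3, 7.6]
opening: 0.376
grip_force: 30.0
```

Call:
arm_command(
  rows=[
    [[0, 0, 0.001], 0],
    [[0, 0, 0.001], 0],
    [[0, 0, 0.001], 0],
    [[0, 0, 0.001], 0],
    [[0, 0, 0], 0],
  ],
)

```text
t: 24.75
eef_pos: [541.9, 108.4, 113.5]
tcp_rot: [-3.142, -0.001, -0.129]
ft_force: [-4.6, -0.7, 10.4]
opening: 0.373
grip_force: 30.0
```

Call:
arm_command(
  rows=[
    [[0, 0, 0.001], 0],
    [[0, 0, 0.001], 0],
    [[0, 0, 0], 0],
    [[0, 0, 0], 0],
    [[0, 0, 0], 0],
  ],
)

```text
t: 25.25
eef_pos: [541.9, 108.4, 113.4]
tcp_rot: [-3.142, -0.001, -0.129]
ft_force: [-5.2, -1.2, 16.0]
opening: 0.373
grip_force: 30.0
```

It has stopped and the force is climbing (about 18 N). One more half millimetre, then hold.

Call:
arm_command(
  rows=[
    [[0, 0, 0.001], 0],
    [[0, 0, 0.001], 0],
    [[0, 0, 0], 0],
    [[0, 0, 0], 0],
    [[0, 0, 0], 0],
  ],
)

```text
t: 25.75
eef_pos: [542.0, 108.3, 113.4]
tcp_rot: [-3.141, -0.002, -0.129]
ft_force: [-7.2, -0.4, 20.8]
opening: 0.378
grip_force: 30.0
```

First bearing is home: 20.8 N without moving. I'll hold briefly, lift and go to the second.

Call:
arm_command(
  rows=[
    [[0, 0, 0], 0],
    [[0, 0, 0], 0],
    [[0, 0, -0.02], 0],
    [[0, 0, -0.05], 0],
    [[0, 0, -0.03], 0],
  ],
)

```text
t: 26.25
eef_pos: [542.1, 108.3, 137.6]
tcp_rot: [-3.142, -0.001, -0.129]
ft_force: [-0.5, 0.3, -1.5]
opening: 0.375
grip_force: 30.0
```

Call:
arm_command(
  rows=[
    [[-0.05, -0.09, 0], 0],
    [[-0.06, -0.11, 0], 0],
    [[-0.045, -0.08, 0], 0],
    [[-0.018, -0.034, 0], 0],
    [[0, 0, 0], 0],
  ],
)

```text
t: 26.75
eef_pos: [508.9, 192.5, 136.8]
tcp_rot: [-3.142, -0.0, -0.127]
ft_force: [0.2, 0.2, -2.0]
opening: 0.377
grip_force: 30.0
```

Call:
arm_command(
  rows=[
    [[0, 0, 0], 0],
    [[0, 0, 0.012], 0],
    [[0, 0, 0.012], 0],
    [[0, 0, 0.008], 0],
    [[0, 0, 0], 0],
  ],
)

```text
t: 27.25
eef_pos: [509.0, 191.3, 128.0]
tcp_rot: [3.141, 0.001, -0.13]
ft_force: [0.2, -0.4, -1.4]
opening: 0.374
grip_force: 30.0
```

Call:
arm_command(
  rows=[
    [[0, 0, 0.014], 0],
    [[0, 0, 0.01], 0],
    [[0, 0, 0.006], 0],
    [[0, 0, 0.003], 0],
    [[0, 0, 0.002], 0],
  ],
)

```text
t: 27.75
eef_pos: [509.0, 191.7, 119.7]
tcp_rot: [3.142, -0.0, -0.129]
ft_force: [1.3, 0.7, -1.4]
opening: 0.379
grip_force: 30.0
```

Call:
arm_command(
  rows=[
    [[0, 0, 0.0015], 0],
    [[0, 0, 0.0015], 0],
    [[0, 0, 0.0015], 0],
    [[0, 0, 0.0015], 0],
    [[0, 0, 0.0015], 0],
  ],
)

```text
t: 28.25
eef_pos: [509.1, 191.8, 118.2]
tcp_rot: [-3.142, -0.0, -0.129]
ft_force: [-1.9, -1.6, 3.5]
opening: 0.371
grip_force: 30.0
```

Call:
arm_command(
  rows=[
    [[0, 0, 0.0015], 0],
    [[0, 0, 0.0015], 0],
    [[0, 0, 0.0015], 0],
    [[0, 0, 0.0015], 0],
    [[0, 0, 0.0015], 0],
  ],
)

```text
t: 28.75
eef_pos: [509.1, 191.7, 116.0]
tcp_rot: [3.142, -0.0, -0.129]
ft_force: [-0.8, 0.0, 4.5]
opening: 0.379
grip_force: 30.0
```

Call:
arm_command(
  rows=[
    [[0, 0, 0.001], 0],
    [[0, 0, 0.001], 0],
    [[0, 0, 0.001], 0],
    [[0, 0, 0], 0],
    [[0, 0, 0], 0],
  ],
)

```text
t: 29.25
eef_pos: [509.1, 191.7, 115.2]
tcp_rot: [3.142, -0.0, -0.129]
ft_force: [-0.1, 0.1, 2.4]
opening: 0.377
grip_force: 30.0
```

Call:
arm_command(
  rows=[
    [[0, 0, 0.001], 0],
    [[0, 0, 0.001], 0],
    [[0, 0, 0.001], 0],
    [[0, 0, 0.001], 0],
    [[0, 0, 0], 0],
  ],
)

```text
t: 29.75
eef_pos: [509.1, 191.7, 114.2]
tcp_rot: [3.142, -0.0, -0.129]
ft_force: [-0.2, 0.6, 3.3]
opening: 0.376
grip_force: 30.0
```

Call:
arm_command(
  rows=[
    [[0, 0, 0.001], 0],
    [[0, 0, 0.001], 0],
    [[0, 0, 0.001], 0],
    [[0, 0, 0.001], 0],
    [[0, 0, 0], 0],
  ],
)

```text
t: 30.25
eef_pos: [509.1, 191.7, 113.2]
tcp_rot: [3.142, -0.0, -0.129]
ft_force: [-0.1, -0.4, 2.8]
opening: 0.377
grip_force: 30.0
```

Call:
arm_command(
  rows=[
    [[0, 0, 0.001], 0],
    [[0, 0, 0.001], 0],
    [[0, 0, 0.001], 0],
    [[0, 0, 0], 0],
    [[0, 0, 0], 0],
  ],
)

```text
t: 30.75
eef_pos: [509.1, 191.7, 113.0]
tcp_rot: [-3.142, -0.001, -0.129]
ft_force: [-1.0, -0.8, 8.2]
opening: 0.375
grip_force: 30.0
```

Call:
arm_command(
  rows=[
    [[0, 0, 0.001], 0],
    [[0, 0, 0.001], 0],
    [[0, 0, 0.001], 0],
    [[0, 0, 0], 0],
    [[0, 0, 0], 0],
  ],
)

```text
t: 31.25
eef_pos: [509.2, 191.7, 112.9]
tcp_rot: [-3.141, -0.001, -0.129]
ft_force: [-4.3, -1.2, 18.0]
opening: 0.38
grip_force: 30.0
```

Call:
arm_command(
  rows=[
    [[0, 0, 0.001], 0],
    [[0, 0, 0], 0],
    [[0, 0, 0], 0],
    [[0, 0, 0], 0],
    [[0, 0, 0], 0],
  ],
)

```text
t: 31.75
eef_pos: [509.3, 191.7, 112.9]
tcp_rot: [-3.141, -0.001, -0.129]
ft_force: [-3.3, -0.5, 21.2]
opening: 0.375
grip_force: 30.0
```

Call:
arm_command(
  rows=[
    [[0, 0, -0.02], 0],
    [[0, 0, -0.05], 0],
    [[0, 0, -0.1], 0],
    [[0, 0, -0.1], 0],
    [[0, 0, 0], 0],
  ],
)

```text
t: 32.25
eef_pos: [510.2, 192.0, 182.0]
tcp_rot: [-3.14, -0.004, -0.129]
ft_force: [0.7, -0.2, -2.4]
opening: 0.374
grip_force: 30.0
```

Both bearings are home. Now I'll carry the drift back to open bench at about (508,-190).

Call:
arm_command(
  rows=[
    [[0.015, 0.12, 0], 0],
    [[0.021, 0.17, 0], 0],
    [[0.021, 0.17, 0], 0],
    [[0.021, 0.17, 0], 0],
    [[0.021, 0.17, 0], 0],
  ],
)

```text
t: 32.75
eef_pos: [507.2, -11.4, 178.4]
tcp_rot: [3.142, 0.001, -0.129]
ft_force: [0.8, 0.2, -2.5]
opening: 0.377
grip_force: 30.0
```

Call:
arm_command(
  rows=[
    [[0.021, 0.17, 0], 0],
    [[0.021, 0.17, 0], 0],
    [[0.021, 0.17, 0], 0],
    [[0.021, 0.17, 0], 0],
    [[0, 0.03, 0], 0],
  ],
)

```text
t: 33.25
eef_pos: [505.4, -192.2, 178.2]
tcp_rot: [3.141, 0.001, -0.132]
ft_force: [0.2, 0.4, -2.4]
opening: 0.378
grip_force: 30.0
```

Call:
arm_command(
  rows=[
    [[0, 0, 0], 0],
    [[0, 0, 0.1], 0],
    [[0, 0, 0.15], 0],
    [[0, 0, 0.1], 0],
    [[0, 0, 0.06], 0],
  ],
)

```text
t: 33.75
eef_pos: [504.9, -186.4, 74.4]
tcp_rot: [-3.14, 0.003, -0.128]
ft_force: [-0.4, -1.3, -0.8]
opening: 0.375
grip_force: 30.0
```

Call:
arm_command(
  rows=[
    [[0, 0, 0.03], 0],
    [[0, 0, 0.02], 0],
    [[0, 0, 0], 0],
    [[0, 0, 0], 0],
    [[0, 0, 0], 0],
  ],
)

```text
t: 34.25
eef_pos: [506.1, -188.6, 64.7]
tcp_rot: [3.141, -0.001, -0.129]
ft_force: [0.4, -0.2, -1.8]
opening: 0.373
grip_force: 30.0
```

```bash
python3 tl.py
```

```text
tilt -48.9 X [-17.2  17.3] Z [-42.   51.6] grip 29.99939739704132 op 0.37426225032842997 tcp [ 506.1 -188.7   64.7]
190 16.7 -32.3 | 198 16.7 -13.0 | 206 16.6 2.9 | 214 16.5 16.6 | 222 16.6 28.7 | 230 16.4 38.7 | 238 16.8 48.8 | 246 13.7 50.5 | 286 -8.1 50.3 | 294 -12.7 50.5 |
```

Call:
arm_command(
  rows=[
    [[0, 0, 0.024], 0],
    [[0, 0, 0.014], 0],
    [[0, 0, 0.008], 0],
    [[0, 0, 0.004], 0],
    [[0, 0, 0.003], 0],
  ],
)

```text
t: 34.8
eef_pos: [505.8, -188.6, 50.6]
tcp_rot: [3.142, 0.0, -0.129]
ft_force: [0.2, -0.4, -1.6]
opening: 0.373
grip_force: 30.0
```

Call:
arm_command(
  rows=[
    [[0, 0, 0.002], 0],
    [[0, 0, 0.002], 0],
    [[0, 0, 0.002], 0],
    [[0, 0, 0], 0],
    [[0, 0, 0], 0],
  ],
)

```text
t: 35.3
eef_pos: [505.9, -188.6, 49.7]
tcp_rot: [3.141, -0.0, -0.129]
ft_force: [-1.3, 1.1, 5.4]
opening: 0.375
grip_force: 30.0
```

It's on the bench. Releasing and rising straight up.

Call:
arm_command(
  rows=[
    [[0, 0, -0.002], 0],
    [[0, 0, 0], 0],
    [[0, 0, 0], 0],
    [[0, 0, 0], 0],
    [[0, 0, 0], 0],
  ],
  claw=0.6,
)

```text
t: 35.8
eef_pos: [505.8, -188.6, 49.7]
tcp_rot: [3.142, 0.0, -0.129]
ft_force: [-1.0, 0.8, 0.8]
opening: 0.602
grip_force: 0.0
```

Call:
arm_command(
  rows=[
    [[0, 0, -0.04], 0],
    [[0, 0, -0.1], 0],
    [[0, 0, -0.18], 0],
    [[0, 0, -0.18], 0],
    [[0, 0, -0.1], 0],
  ],
)

```text
t: 36.3
eef_pos: [506.3, -188.8, 203.9]
tcp_rot: [3.14, -0.004, -0.129]
ft_force: [0.9, -0.4, 1.1]
opening: 0.6
grip_force: 0.0
```

Call:
arm_command(
  rows=[
    [[-0.16, 0, 0], 0],
    [[-0.16, 0, 0], 0],
    [[-0.1, 0, 0], 0],
    [[0, 0, 0], 0],
    [[0, 0, 0], 0],
  ],
)

```text
t: 36.8
eef_pos: [402.1, -175.4, 200.7]
tcp_rot: [3.141, -0.002, -0.13]
ft_force: [0.8, -0.3, -0.5]
opening: 0.597
grip_force: 0.0
```

```bash
python3 find.py
python3 - <<'E'
from h import *
from cell import viewer
s=[]
for c in ("wrist","side"):
    p,d=viewer.read_camera(c); s.append(p)
    if c=="side":
        np.savez("side9.npz",p=p,d=d,**viewer.get_calibration(c))
cv2.imwrite("pics/end.png",np.hstack([cv2.resize(x,(400,300)) for x in s])[:,:,::-1])
p0,w0,d0=cloud("side0.npz"); p,w,d=cloud("side9.npz")
for c in ((508.8,191.8),(541.8,108.2)):
    for W,D in ((w0,d0),(w,d)):
        r=np.hypot(W[...,0]-c[0],W[...,1]-c[1]); print(c,"bearing",np.median(W[(D>0)&(r<17)&(r>11)][:,2]).round(1),"boss",np.median(W[(D>0)&(r<32)&(r>25)][:,2]).round(1))
E
```

```text
[406  13  29  66 475] c [ 545.8 -429.8] size [93.7 37.8] axis 4.7 z95 9.2 [178. 175. 171.]
[155  28  33  32 689] c [571.9 -98.3] size [39.8 38.9] axis 35.1 z95 17.0 [151. 151. 147.]
[   0   36   97  161 9002] c [525.3 147.4] size [151.4 223.3] axis 111.8 z95 62.7 [142. 144. 140.]
[424  69  21  63 373] c [ 468.2 -430.1] size [86.6 31. ] axis 13.5 z95 9.0 [180. 177. 173.]
[ 481  111   31  114 2939] c [ 367.1 -544.2] size [ 55.4 192.5] axis 163.0 z95 64.1 [69. 68. 70.]
[150 142  32  32 662] c [431.8 -71.1] size [38.4 39.5] axis 109.6 z95 17.0 [154. 155. 151.]
[ 354  148   58   77 2045] c [ 360.2 -341.6] size [ 35.2 100.3] axis 148.4 z95 36.4 [ 40. 110.  53.]
[ 268  173   54   44 1051] c [ 363.9 -224.8] size [24.  67.8] axis 115.4 z95 25.1 [143. 144. 133.]
(508.8, 191.8) bearing 67.1 boss 61.1
(508.8, 191.8) bearing 61.4 boss 61.0
(541.8, 108.2) bearing 71.7 boss 61.1
(541.8, 108.2) bearing 62.0 boss 61.0
```

View pics/end.png

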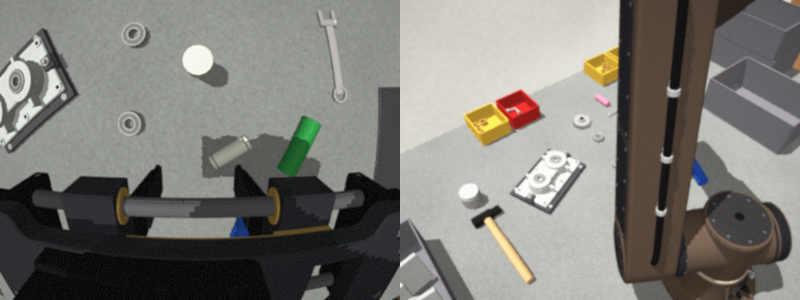

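The left view shows the drift standing upright at (198,60), with the other things where they were. The depth readings show both bearings down, about 0.4 and 1 mm proud. Handing in.

```bash
python3 -c "from cell import env; print(env.job_done())"
```

```text
the job is handed in; nothing more can be done
None
```

The job is handed in (no verdict came back): both bearings are pressed home, each held at about 21 N without moving, and the drift stands on end on the bench, let go, at about 37 s; early on I dropped the drift once and it rolled against a spare bearing, shifting it about 1.5 mm at most.

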